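Slide a flask tray across the gap onto the settling table

TASK

Slide the nose-heavy tray off the loading stand, over the open gap and onto the settling table without lifting it: hold its rear down while the nose crosses, so that neither end dips into the gap. Push it home until it firmly squeezes the sprung end stop by about 2 mm for half a second, without ramming it, then let go and draw back. Leave the tray flat on the settling table with both flasks standing in its front bay, and do not disturb the other things on the bench.

Things in the scene. Friction and masses are not known exactly. Their poses are not given: they have to be found in the camera images.
- tray: Open aluminium tray, 220 long (x) x 120 wide x 18 high, 0.25 kg. Origin: centre of its underside; x points to the nose, which leads over the gap. Floor and walls 4 thick. An empty pocket lies at its rear (see tray_pocket), the flasks in its front bay. Loaded, its centre of mass is about 55 to 60 behind the front face. It slides easily (friction about 0.2): dragging takes 2 to 4 N.
- tray_nose (a point): On the tray's underside, middle of its front end, 104 ahead of the tray's origin (the front face is 6 farther ahead). Must not go more than 3 below the settling table's surface.
- tray_rear (a point): On the tray's underside, middle of its rear end, 108 behind the tray's origin. Must not go more than 5 below the settling table's surface.
- tray_pocket (a point): Centre of the floor of the rear pocket, on the floor's upper face, 84 behind the tray's origin. Pocket: 44 long x 112 wide, between the rear wall and a crossbar 6 thick, 18 high, whose rear face is 22 ahead of this point: push on it. 3 to 6.5 N down here holds the nose up over the gap (9 N is safe while the rear is on the stand); past that, press under 4 N.
- flask1: Steel moulding flask, round, diameter 50, 44 high, 0.25 to 0.36 kg, standing loose in the tray's front bay. Origin: centre of its underside.
- flask2: The second, like flask1.
- stand: Fixed loading stand, white top 290 long (x) x 150 wide, 60 high, with two straight low rails (12 high above the top, inner faces 126 apart) that guide the tray. Origin: centre of its underside on the bench; x points along the rails towards the gap and the settling table.
- stand_edge (a point): Middle of the stand's edge at the gap, on its top surface; 145 ahead of the stand's origin. Axes as the stand.
- deck: Fixed settling (vibrating) table: steel top 250 long (x) x 150 wide, rails 126 apart with a flared mouth, white control box 130 high beyond its far end. A gap of 92 to 104 parts it from the stand; its top is 0.2 to 1.2 lower than the stand's, its axis within 1.5 of the stand's and parallel within 0.01 rad. Origin: 60 below the centre of its top; x points away from the gap.
- deck_mouth (a point): Middle of the settling table's edge at the gap, on its top surface, 125 behind the origin of deck. Axes as deck: x into the table.
- stop: Bracket at the settling table's far end with the sprung end stop: a dark plate 90 wide on a spring of 4 N per mm, damped, travel 11. Bracket origin: 280 beyond the mouth, at the surface. The free plate's face is 45 before it (235 beyond the mouth), give or take 15: this setting is not measured, so feel for it. A squeeze of 5 to 12 N is right; over 12 N is ramming.
- tub: White plastic jar, diameter 80, 90 high, bystander. Origin: centre of its underside.
- bowl: Dark rubber mixing bowl, diameter 110, 60 high, bystander. Origin: centre of its underside.
- bottle: Clear plastic bottle, diameter 60, 150 high, bystander. Origin: centre of its underside.
There are look-alikes about, which are no part of the job. Leave any yellow look-alike of the flask2 alone.

How it is judged:
On the way, in this order (a step that is already met when the one before it is completed fails the run):
1. the tray's nose has crossed the gap and rests 20 mm or more onto the settling table (x of tray_nose in the frame of deck_mouth above 0.02 m and z of tray_nose in the frame of deck_mouth between -0.003 and 0.006 m), for 0.1 s.
2. the tray squeezes the sprung stop with 5 N or more for 0.3 s (contact force between tray and stop above 5 N), for 0.3 s.
At the end, for the whole second after the job is handed in: The tray lies flat (within 3 mm) and still on the settling table between the rails, its nose point at least 207 mm beyond the mouth (where the stop leaves it), with both flasks upright (within 0.1 rad) on the floor of its front bay (x of tray_nose in the frame of deck_mouth above 0.207 m and z of tray_nose in the frame of deck_mouth between -0.003 and 0.003 m and z of tray_rear in the frame of deck_mouth between -0.003 and 0.003 m and y of tray in the frame of deck_mouth between -0.006 and 0.006 m and angle between the x axis of tray and the x axis of deck, either way round below 0.05 rad and angle between each of flask1, flask2's own z axis and vertical below 0.1 rad and x of each of flask1, flask2 in the frame of tray above 0.04 m and z of flask1 in the frame of tray between -0.001 and 0.009 m and z of flask2 in the frame of tray between -0.001 and 0.009 m and linear speed of tray below 0.01 m/s); the robot touches nothing.
It fails at once if the nose sags more than 3 mm below the settling table's surface (z of tray_nose in the frame of deck_mouth below -0.003 m).
It fails at once if the rear sags more than 5 mm below the settling table's surface (z of tray_rear in the frame of deck_mouth below -0.005 m).
It fails at once if an end of the tray is lifted more than 15 mm above the settling table's surface (z of any of tray_nose, tray_rear in the frame of deck_mouth above 0.015 m).
It fails at once if the stop is rammed with more than 12 N (contact force between tray and stop above 12 N).
It fails at once if a bystander is moved more than 20 mm (distance of any of tub, bowl, bottle from where it was at the start of the episode above 0.02 m).
It also fails if it takes over 72 s, if anything falls off the work surface, if the arm or the gripper's body presses on something with over 40 N, if the wrist force passes 120 N, or if a joint passes its speed limit or range.

ROBOT

A 6-joint arm with a two-finger parallel gripper is mounted at the origin on the work surface. World frame = base frame: x ahead of the robot, y to its left, z up, the work surface at z = 0. Lengths are in m, angles in rad, forces in N, time in s.
With the tool pointing down it reaches from about 0.275 to 0.875 m from the base axis. Payload 12.5 kg.
Tool frame: the origin (TCP) lies on the centre line of the jaws, within the pads' length; the fingertips stand r.finger_overhang ahead of it and the grasp point (between the pads) lies 3 mm ahead of it (r.finger_overhang is the distance from the TCP to the fingertips, in m); z points along the fingers, y is the direction in which the jaws open and shut (so a half turn about z gives the same grasp; the last joint's range is limited). The gripper opens to 85 mm and grips with 20 to 120 N. Pads are 22 mm wide; open, the fingers measure 114 mm over their backs; the gripper's body (76 mm by 85 mm) begins 54 mm behind the grasp point. The pads swing forward as they close: fully open they stand 13 mm farther back than shut.
Start: joints at [1.205, 0.351, 1.652, -0, 1.139, -0.085], TCP at [0.152, 0.528, 0.253] pointing down, gripper open.
Joint ranges: [-2.75, 2.75], [-0.79, 2.1], [0.01, 2.65], [-1.57, 4.71], [0.07, 3.14], [-2.87, 2.87]. Speed limits (rad/s): [2.22, 2.22, 2.79, 3.14, 3.14, 3.14].

INTERFACE

Orientations are given as a unit quaternion [x, y, z, w].
In Python, from cell import r, optics gives the robot as it stands. The module is installed in compiled form; this text tells all that it offers. Calls block until the motion is done:
- r.move_to(position, orientation): joint-space move of the TCP to a pose.
- r.move_linear(position, rot=None, vel=0.15): straight line of the TCP; rot=None keeps the orientation; vel is the mean speed in m/s.
- r.set_joints(angles): joint-space move.
- r.set_gripper(opening, squeeze=None): opening from 0.0 (shut) to 1.0 (fully open); squeeze is the grip in N (None keeps the last); returns when the fingers have stopped.
- r.sleep(seconds).
- r.inverse_kinematics(position, orientation): joint angles nearest the present ones, or None.
- optics.get_image(name): name is "scene" or "top" or "wrist"; returns a dict with "pixels" (420x560x3 uint8, red, green, blue), "depth" (420x560 float32, m along the optical axis (not along the pixel's ray), 0 where there is no reading), "fx", "fy", "cx", "cy" (pixels), "camera_from_world" (4x4, takes a point from world to camera coordinates); the wrist camera has in their place "mount" (4x4, takes a point from camera to tool coordinates, whose origin is the TCP and whose axes are the flange's). Camera axes: x right, y down, z forward; pixel columns grow to the right and rows downward; lengths in m; the calibration is good to about 2 mm. A picture is of the moment at which its call begins: read the wrist's pose just before it.
A pose or a line that the arm cannot do raises r.PlanningError and nothing moves.
- r.hand_in(): hands the job in, once; it reports no verdict.
Readings, each from a call of its own:
- r.current_t(): time.
- r.current_q(): joint angles.
- r.current_qvel(): joint speeds.
- r.current_effort(): joint torques, N m.
- r.current_tool_pos(): TCP position.
- r.current_ee_rot(): TCP orientation.
- r.current_contact_force(): force on the tool from outside, world axes, zero at the start.
- r.current_torque(): the same for the moment, N m.
- r.current_opening(): opening from 0.0 (shut) to 1.0 (fully open).
Only numpy, scipy, OpenCV 4.12 (cv2) and the standard library are available. Lean on these libraries where they do the work, as an engineer would, in place of code of your own. Each camera call takes 0.05 s, during which the arm holds its last target.

## Working session

There is one attempt and no reset: what is moved stays moved. The work goes in short steps, each a Python script; the robot and the scene stay as the last script left them, time stands still between calls to the robot, and variables do not carry over. Pictures are saved under pics/ and viewed, and the job is handed in when it is done.

```bash
ls; mkdir -p pics; python3 - <<'E'
from cell import r, optics
import cv2, numpy as np
for n in ["scene","top","wrist"]:
    im=optics.get_image(n); cv2.imwrite(f"pics/{n}0.png",im["pixels"][:,:,::-1]); 
    np.savez(f"pics/{n}0.npz",**im)
    print(n,im["fx"],im["cx"],im["cy"]); 
    print(np.round(im.get("camera_from_world",im.get("mount")),3))
print(r.current_t(),r.finger_overhang,r.current_ee_rot(),r.current_contact_force())
E
```

```text
pics
scene 435.9019333496844 285.7547022631179 214.4666304238219
[[ 0.104  0.995  0.009 -0.14 ]
 [ 0.556 -0.051 -0.83  -0.247]
 [-0.825  0.091 -0.558  1.343]
 [ 0.     0.     0.     1.   ]]
top 494.6749609316812 281.255857849429 203.23008563467297
[[ 0.009 -1.    -0.019  0.078]
 [-0.998 -0.008 -0.055  0.574]
 [ 0.055  0.019 -0.998  1.162]
 [ 0.     0.     0.     1.   ]]
wrist 364.4287417072489 273.26342943409026 211.5945563833344
[[ 0.    -0.95  -0.312  0.08 ]
 [ 1.    -0.     0.001 -0.001]
 [-0.001 -0.312  0.95  -0.122]
 [ 0.     0.     0.     1.   ]]
0.15 0.022 [ 1.39915259e-01  9.90163387e-01 -4.24743662e-04 -8.29816834e-05] [-0.03941972  0.10730758 -0.01564335]
```

View pics/scene0.png

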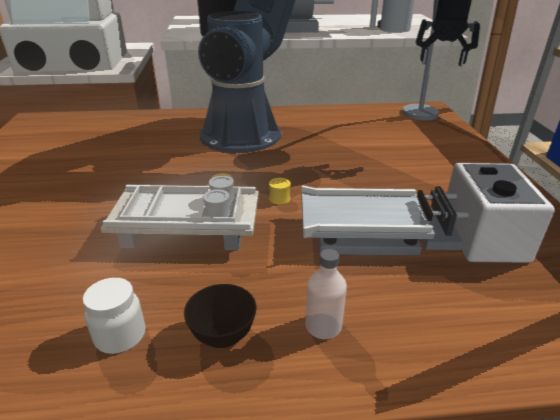

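View pics/top0.png

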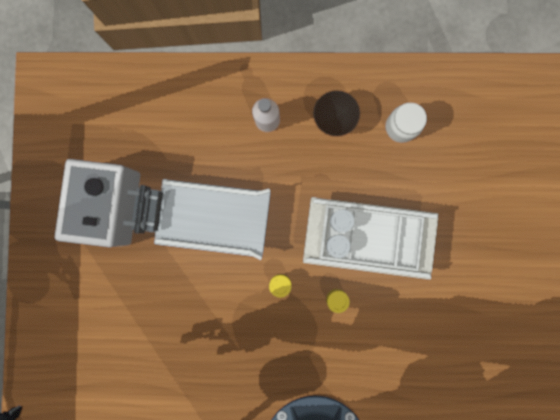

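View pics/wrist0.png

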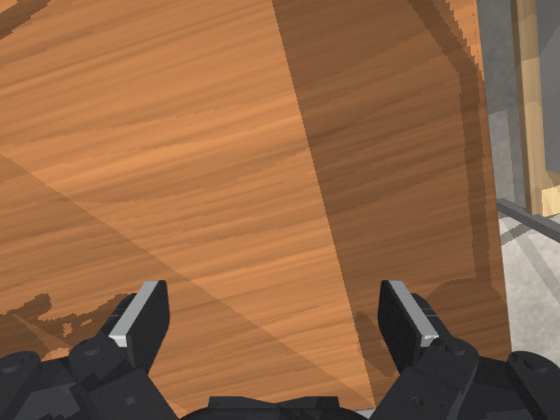

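```bash
cat > h.py <<'E'
import numpy as np, cv2
from scipy.spatial.transform import Rotation as R
def cfw(im,pose=None):
    if "camera_from_world" in im: return np.array(im["camera_from_world"])
    p,q=pose; T=np.eye(4); T[:3,:3]=R.from_quat(q).as_matrix(); T[:3,3]=p
    return np.linalg.inv(T@np.array(im["mount"]))
def onplane(im,M,u,v,z):
    u=np.atleast_1d(u).astype(float);v=np.atleast_1d(v).astype(float)
    d=np.stack([(u-im["cx"])/im["fx"],(v-im["cy"])/im["fy"],np.ones_like(u)],1)
    Rm=M[:3,:3]; c=-Rm.T@M[:3,3]; w=d@Rm
    return c+w*((z-c[2])/w[:,2])[:,None]
def bydepth(im,M):
    h,w=im["depth"].shape; v,u=np.mgrid[:h,:w]; D=im["depth"]
    p=np.stack([(u-im["cx"])/im["fx"]*D,(v-im["cy"])/im["fy"]*D,D],-1)
    return (p-M[:3,3])@M[:3,:3]
E
python3 - <<'E'
from h import *
im=dict(np.load("pics/top0.npz")); M=cfw(im)
P=bydepth(im,M)
for u,v in [(315,202),(437,208),(430,277),(304,265),(270,190),(260,258),(165,182),(156,245)]:
    print(u,v,np.round(onplane(im,M,u,v,0.06 if u>290 else .06),3)[0], np.round(P[v,u],3))
for n,(u,v) in dict(tray=(385,240),pocket=(410,240),fl1=(343,218),fl2=(338,246),deck=(210,220),standend=(425,250),nose=(313,235)).items(): print(n,np.round(P[v,u],4))
a=cv2.resize(im["pixels"][140:300,140:450],None,fx=2.5,fy=2.5,interpolation=cv2.INTER_CUBIC); cv2.imwrite("pics/t_crop.png",a[:,:,::-1])
E
```

```text
315 202 [0.574 0.004 0.06 ] [0.573 0.005 0.074]
437 208 [ 0.563 -0.274  0.06 ] [ 0.566 -0.291  0.   ]
430 277 [ 0.406 -0.257  0.06 ] [ 0.406 -0.256  0.061]
304 265 [0.43  0.029 0.06 ] [0.426 0.027 0.   ]
270 190 [0.601 0.108 0.06 ] [0.606 0.11  0.002]
260 258 [0.445 0.129 0.06 ] [0.446 0.128 0.076]
165 182 [0.618 0.351 0.06 ] [0.617 0.348 0.071]
156 245 [0.473 0.368 0.06 ] [0.471 0.385 0.   ]
tray [ 0.489  -0.1548  0.063 ]
pocket [ 0.4895 -0.2107  0.0656]
fl1 [ 0.537  -0.055   0.1063]
fl2 [ 0.4756 -0.0443  0.1057]
deck [0.531  0.2445 0.0629]
standend [ 0.4672 -0.2451  0.0627]
nose [0.4988 0.0085 0.0623]
```

View pics/t_crop.png

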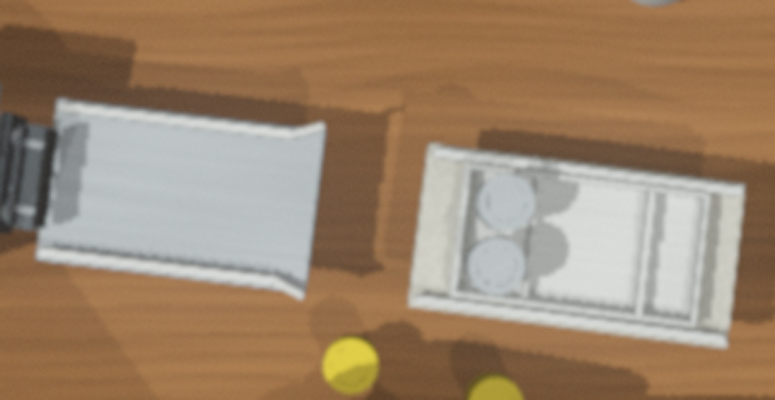

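```bash
python3 - <<'E'
from cell import r, optics
from h import *
t=r.current_t()
r.move_to([0.45,0.03,0.36],[0,1,0,0])
print(r.current_t()-t, r.current_contact_force())
p,q=r.current_tool_pos(),r.current_ee_rot()
im=optics.get_image("wrist")
np.savez("pics/w1.npz",**im,p=p,q=q)
cv2.imwrite("pics/w1.png",im["pixels"][:,:,::-1])
print(p,q,r.current_t())
E
```

```text
2.1167000000000002 [-0.77681494 -0.28118844  0.84708548]
[0.44999258 0.03050926 0.35987529] [-3.06120769e-04  9.99999945e-01  5.71637774e-05 -1.13474160e-04] 2.3167
```

View pics/w1.png

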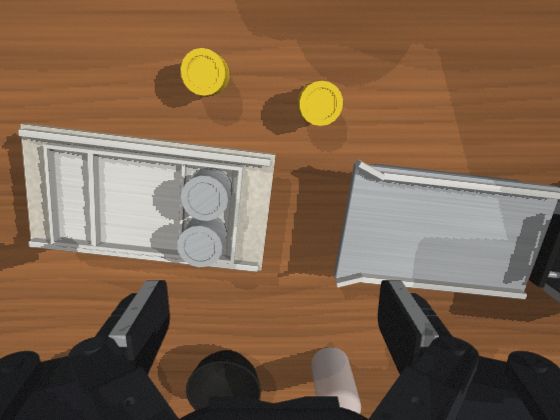

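```bash
python3 - <<'E'
from h import *
im=dict(np.load("pics/w1.npz"))["pixels"]
for n,(x0,y0) in dict(a=(15,115),b=(150,115),c=(330,150)).items():
    c=im[y0:y0+165,x0:x0+ (150 if n!="c" else 220)]
    k=5 if n!="c" else 3.5
    k=3.6
    a=cv2.resize(c,None,fx=k,fy=k,interpolation=cv2.INTER_CUBIC)
    for i in range(0,c.shape[1],20): cv2.putText(a,str(x0+i),(int((i+.5)*k),8),0,.3,(255,0,0)); cv2.line(a,(int((i+.5)*k),10),(int((i+.5)*k),16),(255,0,0))
    for i in range(0,c.shape[0],20): cv2.putText(a,str(y0+i),(0,int((i+.5)*k)),0,.3,(255,0,0))
    cv2.imwrite(f"pics/z_{n}.png",a[:,:,::-1])
E
cd pics; python3 -c "
import cv2,numpy as np
a=cv2.imread('z_a.png');b=cv2.imread('z_b.png');h=np.hstack([a[:,:],b]);cv2.imwrite('z_ab.png',cv2.resize(h,(800,int(800*h.shape[0]/h.shape[1]))));print(h.shape)"
```

```text
(594, 1080, 3)
```

View pics/z_a.png

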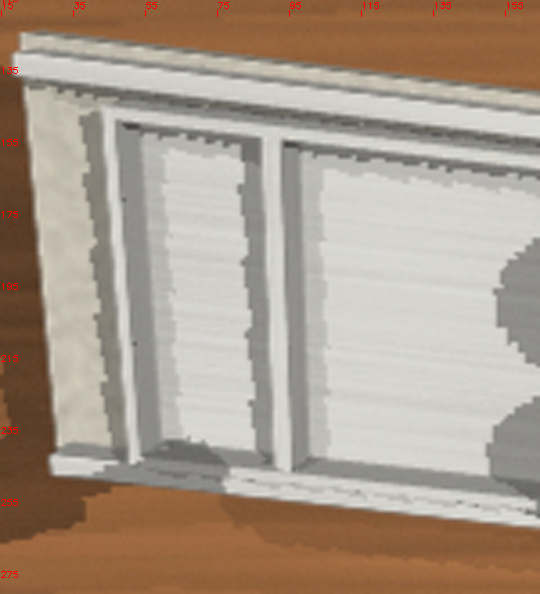

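View pics/z_b.png

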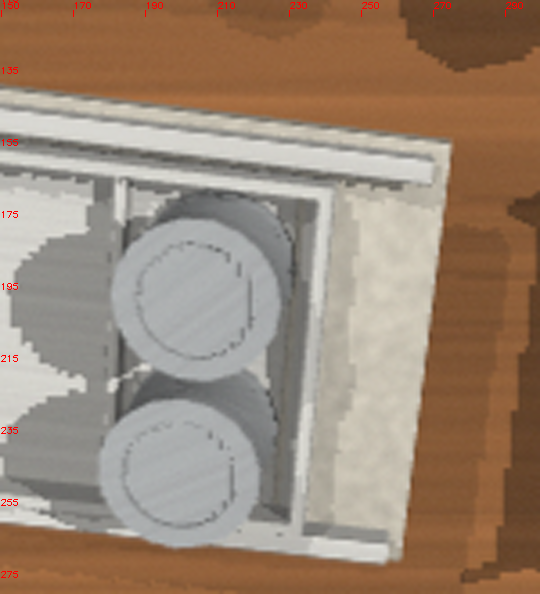

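View pics/z_c.png

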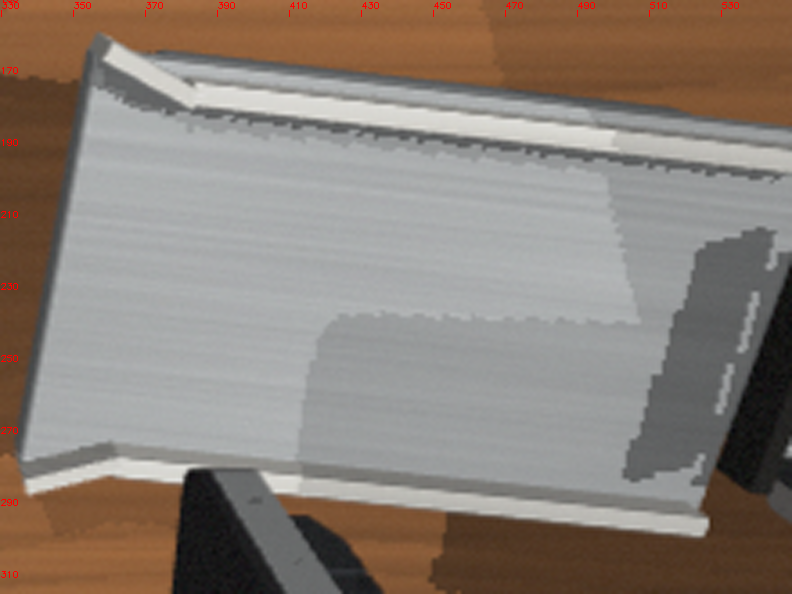

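```bash
python3 - <<'E'
from h import *
im=dict(np.load("pics/w1.npz")); M=cfw(im,(im["p"],im["q"]))
P=bydepth(im,M)
for (u,v) in [(35,200),(60,200),(130,200),(255,230),(400,220),(490,250),(205,198),(200,245)]: print(u,v,np.round(P[v,u],4))
def pr(n,uv,z):
    a=onplane(im,M,[x[0] for x in uv],[x[1] for x in uv],z)
    d=a[1]-a[0]; print(n,np.round(a[:,:2],4).tolist(),"len",round(np.linalg.norm(d),4),"ang from y", round(np.arctan2(d[0],d[1]),4)); return a
pr("rear wall",[(43.7,145),(50,243.7)],.078)
pr("crossbar rear",[(88.1,152.8),(91.4,245)],.078)
pr("front",[(242,166.7),(232.8,263.7)],.078)
pr("traytop up",[(43.7,145),(242,166.7)],.078)
pr("traytop lo",[(50,243.7),(232.8,263.7)],.078)
pr("stand edge",[(274.5,154.8),(260.6,270.6)],.06)
pr("mouth",[(356,170.3),(335.6,277.3)],.0595)
pr("stand rail",[(18.7,135.9),(269.5,165.3)],.072)
pr("stand rail out",[(18.7,129.2),(269.5,158.4)],.072)
pr("deck rail up",[(382.8,179.5),(549.5,196.7)],.0715)
pr("deck rail lo in",[(361.5,275.9),(525.3,292.6)],.0715)
pr("deck rail lo out",[(362.8,281.4),(524,298)],.0715)
E
```

```text
35 200 [ 0.4935 -0.256   0.0613]
60 200 [ 0.4922 -0.2233  0.0656]
130 200 [ 0.4922 -0.1402  0.0654]
255 230 [0.5316 0.0078 0.0622]
400 220 [0.5188 0.1856 0.0611]
490 250 [0.5595 0.3043 0.0595]
205 198 [ 0.4777 -0.0427  0.107 ]
200 245 [ 0.5318 -0.0512  0.108 ]
rear wall [[0.4256, -0.2222], [0.5432, -0.2377]] len 0.1187 ang from y 1.7012
crossbar rear [[0.4341, -0.1748], [0.5449, -0.1883]] len 0.1116 ang from y 1.6919
front [[0.4496, -0.0048], [0.5696, -0.0191]] len 0.1209 ang from y 1.6899
traytop up [[0.4256, -0.2222], [0.4496, -0.0048]] len 0.2188 ang from y 0.1099
traytop lo [[0.5432, -0.2377], [0.5696, -0.0191]] len 0.2201 ang from y 0.1203
stand edge [[0.4391, 0.0317], [0.5883, 0.0141]] len 0.1502 ang from y 1.6883
mouth [[0.4574, 0.1276], [0.5982, 0.1112]] len 0.1417 ang from y 1.6866
stand rail [[0.4164, -0.2517], [0.4491, 0.026]] len 0.2796 ang from y 0.1173
stand rail out [[0.4091, -0.2501], [0.4412, 0.026]] len 0.278 ang from y 0.1158
deck rail up [[0.4656, 0.1565], [0.4861, 0.3535]] len 0.1981 ang from y 0.1035
deck rail lo in [[0.5897, 0.1414], [0.6135, 0.3528]] len 0.2127 ang from y 0.112
deck rail lo out [[0.5975, 0.1436], [0.6214, 0.3528]] len 0.2105 ang from y 0.1137
```

```bash
cat >> h.py <<'E'
A=0.115
D=np.array([np.sin(A),np.cos(A),0]); L=np.array([np.cos(A),-np.sin(A),0])
Q=R.from_matrix(np.stack([D,L,[0,0,-1]],1)).as_quat()
PK=np.array([0.4872,-0.2042,0.0])
E
python3 - <<'E'
from cell import r, optics
from h import *
P0=PK-0.003*D
def st(n): print(n,round(r.current_t(),3),np.round(r.current_tool_pos(),4),np.round(r.current_contact_force(),2))
r.set_gripper(0.0,40); st("shut")
r.move_to(P0+[0,0,.16],Q); st("above"); r.sleep(.2); st("s")
print(np.round(r.current_q(),3))
r.move_linear(P0+[0,0,.105],vel=.08); st("105"); r.sleep(.15); st("s")
r.move_linear(P0+[0,0,.104],vel=.02); st("104")
r.move_linear(P0+[0,0,.103],vel=.02); st("103")
f=[]
for i in range(10): f.append(r.current_contact_force()); r.sleep(.02)
print(np.round(f,2)); st("e")
E
```

```text
shut 3.083 [0.45 0.03 0.36] [-0.25 -0.15 -0.02]
above 4.275 [ 0.4872 -0.2068  0.1606] [ 0.19  0.87 -0.55]
s 4.475 [ 0.4873 -0.2067  0.1607] [ 0.26  0.9  -0.48]
[-0.489  0.431  1.791  0.     0.918 -0.376]
105 5.308 [ 0.4871 -0.2073  0.1053] [ 0.43  0.75 -0.26]
s 5.458 [ 0.4871 -0.2073  0.1055] [ 0.21 -0.47  0.38]
104 5.708 [ 0.4869 -0.2072  0.1041] [-0.03 -0.58 -0.02]
103 5.958 [ 0.4868 -0.2071  0.1029] [-0.51 -0.6  -0.09]
[[-0.51 -0.6  -0.09]
 [-0.48  0.34 -0.02]
 [-0.53 -0.52 -0.03]
 [ 0.5   0.48  0.62]
 [ 0.23  0.23  0.42]
 [ 0.08  0.19 -0.11]
 [ 0.13  0.06  0.45]
 [-1.   -0.01 -0.67]
 [ 0.08 -0.3   0.5 ]
 [-0.16 -0.03 -0.89]]
e 6.125 [ 0.4869 -0.2072  0.103 ] [0.47 0.4  0.39]
```

```bash
cat >> h.py <<'E'
def F(r,n=5,dt=.016):
    f=[]
    for i in range(n):
        f.append(r.current_contact_force()); r.sleep(dt)
    return np.mean(f,0)
E
python3 - <<'E'
from cell import r, optics
from h import *
print(np.round([r.current_contact_force() for i in range(4)],2))
P0=PK-0.003*D
z=.092
r.move_linear(P0+[0,0,z],vel=.04); print(z,np.round(F(r),2))
for i in range(20):
    z-=.0005; r.move_linear(P0+[0,0,z],vel=.02); f=F(r,4); print(round(z,4),round(r.current_tool_pos()[2],4),np.round(f,2))
    if f[2]>2.5: break
print(r.current_t())
E
```

```text
[[0.47 0.4  0.39]
 [0.47 0.4  0.39]
 [0.47 0.4  0.39]
 [0.47 0.4  0.39]]
0.092 [ 0.11  0.12 -0.07]
0.0915 0.0916 [-0.22  0.07  0.21]
0.091 0.091 [-0.29 -0.14  0.28]
0.0905 0.0905 [-0.33 -0.13  0.12]
0.09 0.09 [-0.25 -0.03  0.16]
0.0895 0.0895 [ 0.43 -0.33 -0.4 ]
0.089 0.089 [-0.53  0.58  0.01]
0.0885 0.0885 [-0.17 -0.03  0.04]
0.088 0.088 [ 0.29 -0.08  0.39]
0.0875 0.0875 [-0.5  -0.39 -0.03]
0.087 0.087 [-0.11  0.04  0.28]
0.0865 0.0865 [-0.37 -0.09 -0.29]
0.086 0.0861 [ 0.22 -0.11  1.75]
0.0855 0.086 [-2.87  1.09  8.89]
10.75
```

```bash
python3 - <<'E'
from cell import r, optics
from h import *
import json
s=-0.003; z=.0875
def go(vel=.02): r.move_linear(PK+s*D+np.array([0,0,z]),vel=vel)
go()
f0=F(r,5)
print("tare",np.round([f0@D,f0@L,f0[2]],2))
s=0.004; go()
while s<.03:
    s+=.0015; go(); f=F(r,4); print(round(s,4),"d %.2f l %.2f z %.2f"%(f@D,f@L,f[2]))
    if f@D<-1.2: break
# press
z=.0863
for i in range(12):
    go(); f=F(r,4); print(round(z,5),"d %.2f l %.2f z %.2f"%(f@D,f@L,f[2]))
    if f[2]>3.5: break
    z-=.00015
json.dump(dict(s=s,z=z,s0=s),open("st.json","w"))
print(r.current_t())
E
```

```text
tare [-0.04 -0.25  0.18]
0.0055 d -0.00 l 0.09 z -0.20
0.007 d -0.11 l -0.07 z -0.01
0.0085 d -0.28 l 0.33 z 0.25
0.01 d -0.43 l 0.02 z -0.39
0.0115 d -0.17 l 0.26 z 0.22
0.013 d -1.51 l 0.24 z -0.29
0.0863 d -1.44 l 0.82 z -0.69
0.08615 d -1.91 l -0.11 z -0.18
0.086 d -1.61 l -0.02 z 2.20
0.08585 d -0.90 l -1.26 z 5.52
14.75
```

```bash
cat > slide.py <<'E'
from cell import r, optics
from h import *
import json,sys
end,step,target,vel=map(float,sys.argv[1:5])
S=json.load(open("st.json")); s,z=S["s"],S["z"]
def go(): r.move_linear(PK+s*D+np.array([0,0,z]),vel=vel)
while s-.0125<end-1e-6:
    s+=step; go(); f=F(r,4)
    p=r.current_tool_pos()
    print("tr %.1f  d %.2f l %.2f z %.2f  zc %.2f za %.2f"%((s-.0125)*1e3,f@D,f@L,f[2],z*1e3,p[2]*1e3))
    z-=np.clip((target-f[2])/14e3*.5,-.00015,.00015)
    if f[2]>target+4 or (f[2]<1 and target>3) or f@D<-8 or abs(f@L)>6: print("STOP"); break
json.dump(dict(s=s,z=z),open("st.json","w"))
print(r.current_t())
E
python3 slide.py 0.06 0.005 5 0.02
```

```text
tr 5.5  d -1.17 l 0.48 z 5.90  zc 85.85 za 86.09
tr 10.5  d -1.69 l 0.46 z 5.36  zc 85.88 za 86.07
tr 15.5  d -1.86 l -0.00 z 5.67  zc 85.89 za 86.06
tr 20.5  d -1.55 l 0.15 z 5.64  zc 85.92 za 86.06
tr 25.5  d -1.46 l 0.92 z 5.87  zc 85.94 za 86.08
tr 30.5  d -1.84 l -0.13 z 5.04  zc 85.97 za 86.05
tr 35.5  d -1.54 l 0.31 z 5.17  zc 85.97 za 86.08
tr 40.5  d -1.84 l 0.48 z 5.24  zc 85.98 za 86.09
tr 45.5  d -1.41 l -0.04 z 5.16  zc 85.99 za 86.06
tr 50.5  d -1.68 l -0.14 z 5.39  zc 86.00 za 86.08
tr 55.5  d -1.42 l 0.32 z 5.72  zc 86.01 za 86.06
tr 60.5  d -1.41 l 0.52 z 5.85  zc 86.03 za 86.06
20.35
```

```bash
python3 slide.py 0.155 0.006 6 0.025
```

```text
tr 66.5  d 0.54 l 0.45 z 5.58  zc 86.07 za 86.07
tr 72.5  d -0.49 l 0.03 z 5.65  zc 86.05 za 86.06
tr 78.5  d -0.74 l 0.01 z 5.30  zc 86.04 za 86.06
tr 84.5  d -1.11 l -0.00 z 5.73  zc 86.01 za 86.06
tr 90.5  d -0.84 l 0.62 z 5.95  zc 86.00 za 86.05
tr 96.5  d -0.47 l 0.35 z 6.03  zc 86.00 za 86.04
tr 102.5  d -0.74 l 0.17 z 6.29  zc 86.00 za 86.06
tr 108.5  d -0.61 l 0.00 z 5.83  zc 86.01 za 86.06
tr 114.5  d -1.09 l 0.62 z 6.37  zc 86.01 za 86.05
tr 120.5  d -0.70 l 0.33 z 5.72  zc 86.02 za 86.08
tr 126.5  d -0.84 l 0.50 z 6.46  zc 86.01 za 86.07
tr 132.5  d -0.64 l -0.05 z 5.45  zc 86.03 za 86.08
tr 138.5  d -1.06 l 0.14 z 5.90  zc 86.01 za 86.10
tr 144.5  d -1.62 l -0.09 z 6.88  zc 86.00 za 86.17
tr 150.5  d -1.74 l 0.28 z 8.34  zc 86.03 za 86.30
tr 156.5  d -2.21 l 0.13 z 8.79  zc 86.12 za 86.46
27.6833
```

```bash
python3 slide.py 0.168 0.006 4 0.025; python3 - <<'E'
from cell import r, optics
import cv2
im=optics.get_image("scene"); a=im["pixels"][160:260,90:470,::-1]
cv2.imwrite("pics/s2.png",cv2.resize(a,None,fx=2.1,fy=2.1,interpolation=cv2.INTER_CUBIC))
im=optics.get_image("wrist"); cv2.imwrite("pics/w2.png",im["pixels"][:,:,::-1])
E
```

```text
tr 162.5  d -1.45 l -0.25 z 7.18  zc 86.22 za 86.41
tr 168.5  d -1.03 l 0.43 z 5.80  zc 86.33 za 86.36
28.6
```

View pics/s2.png

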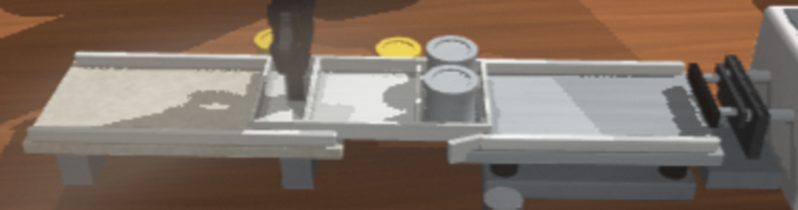

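View pics/w2.png

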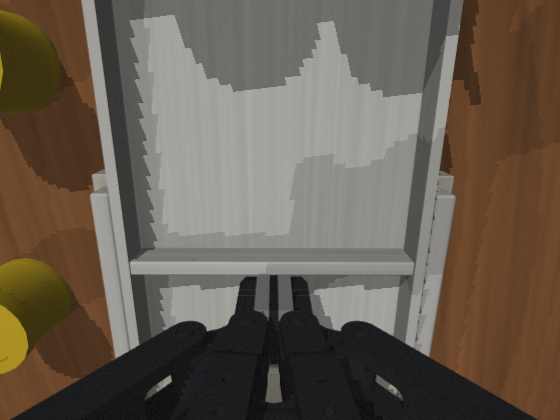

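```bash
python3 slide.py 0.245 0.007 2.0 0.028
```

```text
tr 175.5  d 1.79 l -0.81 z 5.11  zc 86.39 za 86.31
tr 182.5  d 1.06 l -0.50 z 1.16  zc 86.51 za 86.31
tr 189.5  d -0.21 l 0.39 z 0.19  zc 86.48 za 86.44
tr 196.5  d 0.43 l 0.39 z 0.24  zc 86.41 za 86.43
tr 203.5  d -0.29 l 0.17 z 0.34  zc 86.35 za 86.33
tr 210.5  d 0.10 l -0.27 z 0.04  zc 86.29 za 86.28
tr 217.5  d 0.49 l -0.14 z 0.23  zc 86.22 za 86.19
tr 224.5  d -0.38 l 0.43 z 0.13  zc 86.16 za 86.13
tr 231.5  d 0.01 l 0.26 z -0.15  zc 86.09 za 86.08
tr 238.5  d 0.15 l -0.00 z 0.63  zc 86.01 za 86.01
tr 245.5  d 0.78 l -0.16 z 0.65  zc 85.96 za 85.99
33.8333
```

```bash
python3 - <<'E'
from cell import r, optics
import cv2
im=optics.get_image("scene"); a=im["pixels"][160:260,90:470,::-1]
cv2.imwrite("pics/s3.png",cv2.resize(a,None,fx=2.1,fy=2.1,interpolation=cv2.INTER_CUBIC))
im=optics.get_image("wrist"); cv2.imwrite("pics/w3.png",im["pixels"][:,:,::-1])
E
```

```text
(no output)
```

View pics/s3.png

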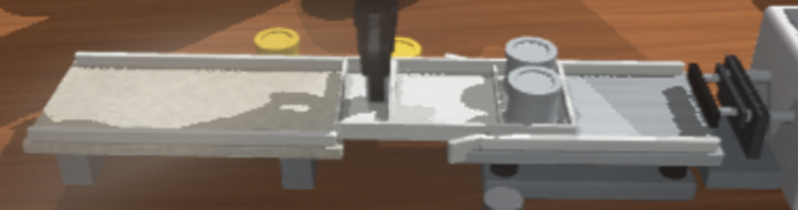

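View pics/w3.png

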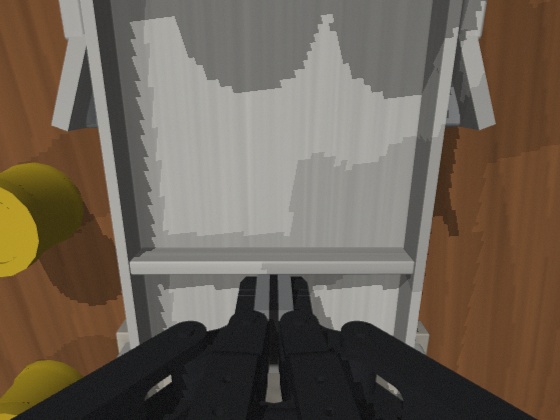

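```bash
python3 - <<'E'
from cell import r, optics
from h import *
import json
z=.0866
for tr in (.26,.29,.315,.335):
    s=tr+.0125; r.move_linear(PK+s*D+np.array([0,0,z]),vel=.03); f=F(r,4)
    print("tr %.1f  d %.2f l %.2f z %.2f t %.2f"%(tr*1e3,f@D,f@L,f[2],r.current_t()))
    if f@D<-6: break
json.dump(dict(s=s,z=z),open("st.json","w"))
im=optics.get_image("scene"); a=im["pixels"][160:260,90:470,::-1]
cv2.imwrite("pics/s4.png",cv2.resize(a,None,fx=2.1,fy=2.1,interpolation=cv2.INTER_CUBIC))
im=optics.get_image("top"); cv2.imwrite("pics/t4.png",cv2.resize(im["pixels"][170:270,120:320,::-1],None,fx=4,fy=4,interpolation=cv2.INTER_CUBIC))
E
```

```text
tr 260.0  d 0.44 l -0.45 z -0.13 t 34.63
tr 290.0  d -0.44 l 0.14 z 0.17 t 35.85
tr 315.0  d -0.07 l -0.10 z 0.35 t 36.90
tr 335.0  d -0.03 l 0.33 z 0.24 t 37.78
```

View pics/s4.png

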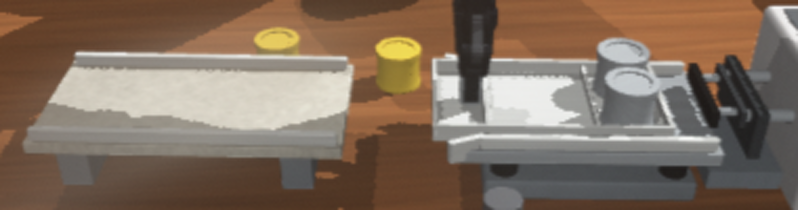

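View pics/t4.png

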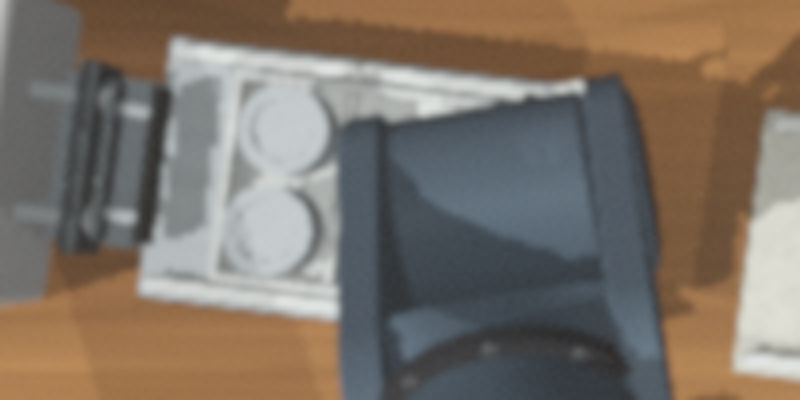

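```bash
python3 - <<'E'
from cell import r, optics
from h import *
import json
z=.0866
def go(s,v): r.move_linear(PK+s*D+np.array([0,0,z]),vel=v)
def pr(): print("tr %.2f act %.2f d %.2f l %.2f z %.2f t %.2f"%((s-.0125)*1e3,((r.current_tool_pos()-PK)@D-.0125)*1e3,f@D,f@L,f[2],r.current_t()))
s=.351+.0125; go(s,.02); f=F(r,4); pr()
while s<.405 and r.current_t()<60:
    s+=.001; go(s,.008); f=F(r,3); pr()
    if f@D<-2.6: break
f=F(r,6);pr()
while s<.41 and -(f@D)<8.3 and r.current_t()<62:
    s+=.0003; go(s,.006); f=F(r,5); pr()
for i in range(6): f=F(r,6,.02); pr()
json.dump(dict(s=s,z=z),open("st.json","w"))
E
```

```text
tr 351.00 act 351.16 d 0.01 l -0.24 z -0.17 t 38.90
tr 352.00 act 351.96 d -2.67 l -0.51 z 0.77 t 39.23
tr 352.00 act 351.94 d -2.22 l -0.16 z 0.96 t 39.33
tr 352.30 act 352.20 d -3.91 l 0.21 z 1.99 t 39.66
tr 352.60 act 352.61 d -3.70 l 0.61 z 1.74 t 39.99
tr 352.90 act 352.96 d -3.51 l 0.18 z 2.11 t 40.33
tr 353.20 act 353.22 d -3.64 l -0.06 z 2.38 t 40.66
tr 353.50 act 353.51 d -3.64 l 0.05 z 2.47 t 40.99
tr 353.80 act 353.81 d -3.78 l -0.04 z 2.56 t 41.33
tr 354.10 act 354.12 d -4.06 l 0.43 z 2.81 t 41.66
tr 354.40 act 354.44 d -3.83 l -0.27 z 3.03 t 41.99
tr 354.70 act 354.71 d -4.23 l 0.17 z 2.95 t 42.33
tr 355.00 act 355.00 d -3.61 l -0.40 z 3.02 t 42.66
tr 355.30 act 355.31 d -4.38 l -0.20 z 3.00 t 42.99
tr 355.60 act 355.63 d -3.90 l 0.33 z 3.31 t 43.33
tr 355.90 act 355.93 d -3.81 l -0.08 z 3.18 t 43.66
tr 356.20 act 356.22 d -3.92 l -0.19 z 3.23 t 43.99
tr 356.50 act 356.53 d -3.73 l -0.42 z 3.60 t 44.33
tr 356.80 act 356.80 d -3.98 l -0.39 z 2.66 t 44.66
tr 357.10 act 357.12 d -4.08 l -0.32 z 3.09 t 44.99
tr 357.40 act 357.43 d -3.58 l 0.43 z 2.89 t 45.33
tr 357.70 act 35
[... 2213 characters left out ...]
.62 d -3.27 l -0.12 z 3.17 t 59.99
tr 370.90 act 370.93 d -3.41 l -0.20 z 3.18 t 60.33
tr 371.20 act 371.25 d -3.85 l 0.07 z 3.54 t 60.66
tr 371.50 act 371.50 d -3.84 l -0.29 z 3.25 t 60.99
tr 371.80 act 371.73 d -5.12 l 0.03 z 3.36 t 61.33
tr 372.10 act 371.94 d -5.34 l 0.04 z 3.42 t 61.66
tr 372.40 act 372.18 d -6.68 l -0.35 z 3.82 t 61.99
tr 372.70 act 372.36 d -7.23 l 0.64 z 3.87 t 62.33
tr 372.70 act 372.37 d -7.44 l 0.23 z 4.28 t 62.42
tr 372.70 act 372.35 d -7.23 l 0.44 z 4.10 t 62.52
tr 372.70 act 372.39 d -7.08 l 0.55 z 3.83 t 62.62
tr 372.70 act 372.37 d -6.92 l 0.14 z 3.82 t 62.73
tr 372.70 act 372.38 d -7.10 l 0.24 z 3.91 t 62.83
tr 372.70 act 372.37 d -7.41 l 0.18 z 3.38 t 62.92
```

```bash
python3 - <<'E'
from cell import r, optics
from h import *
z=.0866
def go(s,v): r.move_linear(PK+s*D+np.array([0,0,z]),vel=v)
def pr(): print("tr %.2f act %.2f d %.2f l %.2f z %.2f t %.2f"%((s-.0125)*1e3,((r.current_tool_pos()-PK)@D-.0125)*1e3,f@D,f@L,f[2],r.current_t()))
s=.3727+.0125
for k in range(4):
    s+=(.0006,.0005,.0003,.0003)[k]; go(s,.004); f=F(r,3); pr()
    act=((r.current_tool_pos()-PK)@D-.0125)
    if -(f@D)>10.6 or act>.3733: break
for i in range(5): f=F(r,6,.016); pr()
s-=.002; go(s,.01); s-=.0065; go(s,.03)
f=F(r,3); pr()
z=.16; go(s,.12); f=F(r,3); pr()
im=optics.get_image("scene"); a=im["pixels"][160:260,90:470,::-1]
cv2.imwrite("pics/s5.png",cv2.resize(a,None,fx=2.1,fy=2.1,interpolation=cv2.INTER_CUBIC))
p,q=r.current_tool_pos(),r.current_ee_rot()
im=optics.get_image("wrist"); cv2.imwrite("pics/w5.png",im["pixels"][:,:,::-1]); np.savez("pics/w5.npz",**im,p=p,q=q)
print(r.current_t())
E
```

```text
tr 373.30 act 372.83 d -8.48 l 0.08 z 4.04 t 63.27
tr 373.80 act 373.13 d -10.08 l 0.39 z 4.58 t 63.60
tr 374.10 act 373.31 d -11.00 l 0.27 z 5.16 t 63.90
tr 374.10 act 373.29 d -10.88 l 0.78 z 4.88 t 64.00
tr 374.10 act 373.31 d -11.18 l 0.68 z 4.92 t 64.10
tr 374.10 act 373.31 d -11.15 l 0.74 z 4.75 t 64.20
tr 374.10 act 373.31 d -11.10 l 0.27 z 4.67 t 64.30
tr 374.10 act 373.31 d -11.11 l 0.60 z 4.87 t 64.40
tr 365.60 act 365.59 d -0.11 l 0.05 z -0.20 t 65.17
tr 365.60 act 365.46 d 0.06 l -0.29 z -0.07 t 65.97
66.075
```

View pics/s5.png

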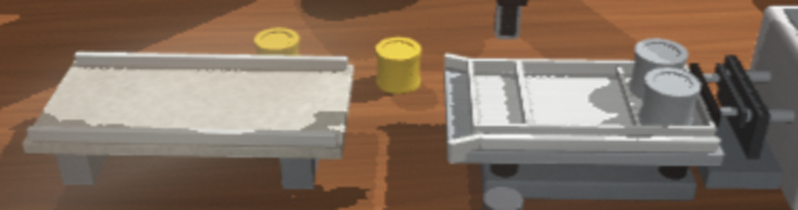

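View pics/w5.png

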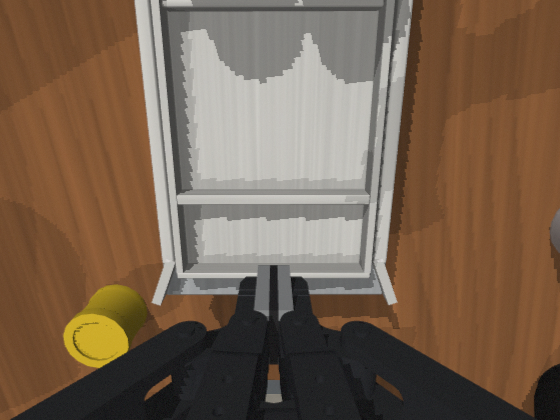

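```bash
python3 -c "
from cell import r
r.hand_in(); print(r.current_t())"
```

```text
the job is handed in; nothing more can be done
the job is handed in; nothing more can be done
```

I slid the tray across the gap onto the settling table, squeezed the sprung stop for about half a second, drew back and handed the job in at about 66 s of the 72 s allowed. No verdict is reported.

- **Crossing:** I pushed on the crossbar and held 5 to 6.5 N down in the rear pocket while the nose crossed. This rose briefly to 8.8 N as the nose settled on the table, with the rear still on the stand. I then eased off to almost nothing before the rear left the stand.
- **Stop:** The squeeze was about 1.75 mm, which is about 7 N at 4 N/mm. My push read 11.1 N against about 3.8 N of drag, so it agrees. It held for at least 0.5 s and stayed below 12 N throughout.
- **Last check:** The pictures after drawing back show the tray straight between the rails at the stop, with both flasks upright in the front bay and the fingers clear. I estimate the nose about 232 mm past the mouth, from the push travel rather than a direct measurement. My last pictures don't show all of the bystanders; the arm was never near them.

**Misreading:** I first took the ordinary drag of about 3.8 N for contact with the stop. I crept forward in 0.3 mm steps for about 20 s before the real contact, which cost time but no force.

**Unmeasured:** I judged the tray's flatness only by eye from the pictures.

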